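Set out the two-part bonding vials from behind the bottle and carton

ROBOT

A 6-joint arm with a two-finger parallel gripper is mounted at the origin on a cart in front of the work surface, level with it; the furniture and walls round the work are solid. World frame = base frame: x ahead of the robot, y to its left, z up, the work surface at z = 0. Lengths are in m, angles in rad, forces in N, time in s.
With the tool pointing down it reaches from about 0.25 to 0.775 m from the base axis. Payload 4 kg.
Tool frame: the origin (TCP) lies midway between the tips of the shut fingers; the grasp point (between the pads) lies 19 mm behind it (r.pinch_z is the distance from the TCP to the grasp point, in m); z points along the fingers, y is the direction in which the jaws open and shut (so a half turn about z gives the same grasp; the last joint's range is limited). The gripper opens to 94 mm and grips with 3 to 60 N. Pads are 16 mm wide; open, the fingers measure 119 mm over their backs; the gripper's body (75 mm by 177 mm) begins 78 mm behind the grasp point.
Start: joints at [-1.264, 0.087, 1.371, -0, 1.684, -0.103], TCP at [0.219, -0.504, 0.206] pointing down, gripper open.
Joint ranges: [-3.1, 3.1], [-0.76, 2.03], [0.27, 2.55], [-1.08, 4.22], [0.17, 2.65], [-2.57, 2.57]. Speed limits (rad/s): [2.79, 2.79, 3.14, 3.14, 3.14, 3.14].

INTERFACE

Orientations are given as a unit quaternion [w, x, y, z].
In Python, from bench import r gives the robot as it stands.
- The arm moves only by the tool step_arm, never from a script. Its argument "plan" is a list of rows, each a list of 3 entries, a list of its own where there are three numbers: the turn, a rotation vector about the tool's x, y, z in rad, then the shift along the tool's x, y, z in cm, then the closure, from -1 (fully open) to 1 (shut), so that 0 is half open. A call has 1 to 8 rows; each row is the pose to reach, as a shift and turn from the pose commanded when the call began, along the tool's axes at that moment; what a row does not reach only later rows make up. A row lasts 1/12 s, in which the tool goes at most 41.7 mm and 7.16 degrees, less where a joint would pass 70% of its speed; a pose out of reach is approached as far as the arm can. A call with a gripper value outside its range is refused whole. The fingers move at their own pace and stop on an object; "newtons" is the grip in N (left out, the last holds). Time passes only in rows, so rows that repeat a pose let the fingers close. It gives the time, the measured TCP pose, the force and the opening at its end, in the units of the state.
- r.state(): the state, without advancing time (a new reading comes with each control period).
- r.grab_frame(name): name is "side" or "top"; returns the picture (384x512x3 uint8, blue, green, red); there is no depth.
- r.camera_model(name): a dict with "mtx" (3x3 intrinsics, pixels), "R" (3x3) and "t" (3): a world point X has camera coordinates R X + t. Camera axes: x right, y down, z forward; pixel columns grow to the right and rows downward; lengths in m; the calibration is good to about 2 mm. A picture is of the moment at which its call begins. camera_model takes no time and is no camera call.
- r.finish_job(): hands the job in, once; it reports no verdict.
The state is a dict: "clock": time; "q": joint angles; "qvel": joint speeds; "effort": joint torques, N m; "ee_pos": TCP position; "orientation": TCP orientation; "force": force on the tool from outside, world axes, zero at the start; "torque": the same for the moment, N m; "opening": opening from 0.0 (shut) to 1.0 (fully open).
Only numpy, scipy, OpenCV 4.12 (cv2) and the standard library are available. Lean on these libraries where they do the work, as an engineer would, in place of code of your own. Each camera call takes 0.05 s, during which the arm holds its last target. There are 200 camera calls.

TASK

Clear the blue-capped bottle and the carton from the front of the grey rack onto the steel side tray. Once both stand there, fetch the vials from behind: stand the green-capped vial in the white dish and the red-capped vial in the blue dish. Then put the bottle and the carton back upright on the very spots of the rack where each stood at the start; leave the beige-capped jar where it is, and let nothing fall over.

Things in the scene. Friction and masses are not known exactly. Their poses are not given: they have to be found in the camera images.
- rack: fixed low grey rack, 140 (its x) x 210 (y) mm. Origin: centre of underside; -x is its front (robot side), turned up to 0.25 rad. Floor at z 5 mm; white ribs 3 mm thick, tops at 11.5 mm, form two front bays 68 mm square, centres x -31.5, y +48, -48, and three rear bays 60 mm square, centres x +35.5, y +66, 0, -66. Things stand within 5 mm of bay centres; which is in which bay of its row varies
- side_tray: fixed flat steel tray left of the rack, 190 (its x) x 110 (its y) mm, rim 3 mm thick and 10 mm high, floor at z 3 mm; empty at the start. Origin: centre of its underside; x points away from the robot (turned by up to 0.2 rad). Room for bottle and carton one behind the other along its x
- white_dish: fixed round white dish in front of the rack, 66 mm across, 9 mm high, inner floor 3 mm above the worktop and about 50 mm across. Origin: centre of its underside, z up. Target of the green-capped vial; trades places with the blue dish
- blue_dish: fixed round blue dish, otherwise the same as the white one. Origin: centre of its underside, z up. Target of the red-capped vial
- tall_bottle: round white bottle with a blue screw cap, 110 mm high; body 49 mm across up to about 85 mm, then a shoulder to the 36 mm cap (z 90 to 110 mm). Loose, 0.13 kg. Origin: centre of its underside, z up through the cap. Stands in a front bay
- carton: upright white and green carton, 30 (its x) x 38 (its y) x 78 mm (z). Loose, 0.06 kg. Origin: centre of its underside; turned by up to 0.2 rad from the rack. Stands in the other front bay
- green_vial: small round vial with a green cap and band, 52 mm high; body 25 mm across up to 38 mm, cap 16 mm across from 43 mm up. Loose, 0.03 kg. Origin: centre of its underside, z up through the cap. Stands in a rear bay
- red_vial: small round vial with a red cap and band, 46 mm high; body 23 mm across up to 34 mm, cap 15 mm across from 38 mm up. Loose, 0.025 kg. Origin: centre of its underside, z up through the cap. Stands in a rear bay
- jar: round jar with a beige cap, 45 mm across, 58 mm high. Loose, 0.09 kg. Origin: centre of its underside. Stands in the remaining rear bay and stays there

How it is judged:
By the outcome, as a careful person would: the job done as asked, in the order asked, and still so for the second after the job is handed in, with the robot touching nothing.
It also fails if it takes over 136 s, if anything falls off the work surface, if the arm or the gripper's body presses on something with over 40 N, if the wrist force passes 120 N, or if a joint passes its speed limit or range.

## Working session

There is one attempt and no reset: what is moved stays moved. The work goes in short steps, Python scripts to look and compute and a tool call to move; the robot and the scene stay as the last step left them, time stands still between calls to the robot, and variables do not carry over. Pictures are saved under pics/ and viewed, about 12 in all and at most 16, crops included, and the job is handed in when it is done.

Besides the shell and the picture viewer there is one more tool, called by a JSON object that holds its "name" and its "arguments", one argument or row to a line. step_arm: Moves the arm, as the interface text tells. Its arguments: {"type":"object","properties":{"plan":{"type":"array","items":{"type":"array"}},"newtons":{"type":"number"}},"required":["plan"]}

```bash
ls; mkdir -p pics; python3 - <<'E'
from bench import r
import cv2
for n in ("top","side"):
    f=r.grab_frame(n); cv2.imwrite(f"pics/{n}0.png",f)
    m=r.camera_model(n); print(n,m["mtx"].round(1).tolist(),m["R"].round(3).tolist(),m["t"].round(3).tolist())
print(r.state(),r.pinch_z)
E
```

```text
pics
top [[464.6, 0.0, 255.5], [0.0, 464.6, 198.3], [0.0, 0.0, 1.0]] [[-0.028, -1.0, -0.011], [-0.989, 0.03, -0.143], [0.143, 0.007, -0.99]] [0.176, 0.567, 1.057]
side [[391.6, 0.0, 257.7], [0.0, 391.6, 192.2], [0.0, 0.0, 1.0]] [[0.999, -0.037, -0.022], [-0.04, -0.605, -0.796], [0.016, 0.796, -0.606]] [-0.532, 0.16, 0.736]
{'clock': 0.1, 'q': array([-1.26409757e+00,  8.78871650e-02,  1.37207601e+00, -4.71084553e-06,
        1.68360229e+00, -1.03146754e-01]), 'qvel': array([-0.00046286, -0.00188361, -0.0027661 , -0.00054764, -0.00229733,
        0.00197079]), 'effort': array([ 2.62678062e-03, -3.41253912e+01, -3.03302479e+01,  7.19923689e-02,
        3.03870672e-02, -1.07038854e-04]), 'ee_pos': array([ 0.21897998, -0.50399608,  0.20443166]), 'orientation': array([-9.81064455e-04,  9.79076283e-01,  2.03491175e-01, -1.02547896e-04]), 'force': array([-0.98771145, -0.38111215,  0.51410821]), 'torque': array([-0.00263232, -0.05758053, -0.0157515 ]), 'opening': 0.9971048547836684} 0.0188
```

View pics/top0.png

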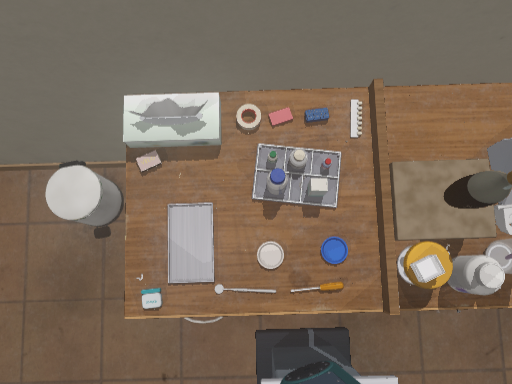

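View pics/side0.png

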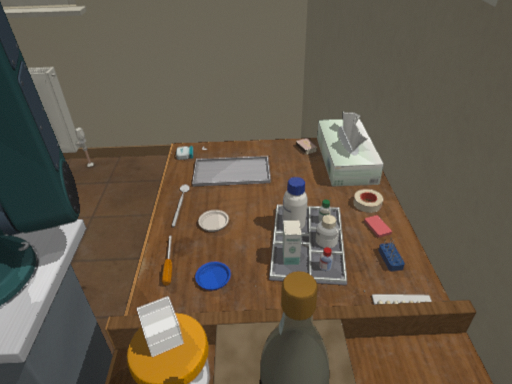

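The top view shows the rack at about (297,176), with the bottle front left (cap at 278,176) and the carton front right (318,185). Behind them are green (272,155), the jar (298,157) and red (327,163). The tray is at (191,243), the white dish at (270,255) and the blue dish at (334,250). I'll enlarge these next.

```bash
python3 - <<'E'
import cv2
def crop(n,x,y,w,h,k,o):
    f=cv2.imread(f"pics/{n}0.png")[y:y+h,x:x+w]; f=cv2.resize(f,None,fx=k,fy=k,interpolation=cv2.INTER_CUBIC)
    for i in range(0,w,10): cv2.putText(f,str(x+i),(i*k,8),0,.3,(0,255,255)); cv2.line(f,(i*k,10),(i*k,14),(0,255,255))
    for i in range(0,h,10): cv2.putText(f,str(y+i),(0,i*k+4),0,.3,(0,255,255)); cv2.line(f,(20,i*k),(25,i*k),(0,255,255))
    cv2.imwrite(o,f)
crop("top",248,140,98,72,8,"pics/c1.png")
crop("side",265,172,90,112,5,"pics/c2.png")
crop("top",160,195,195,95,4,"pics/c3.png")
E
```

```text
(no output)
```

View pics/c1.png

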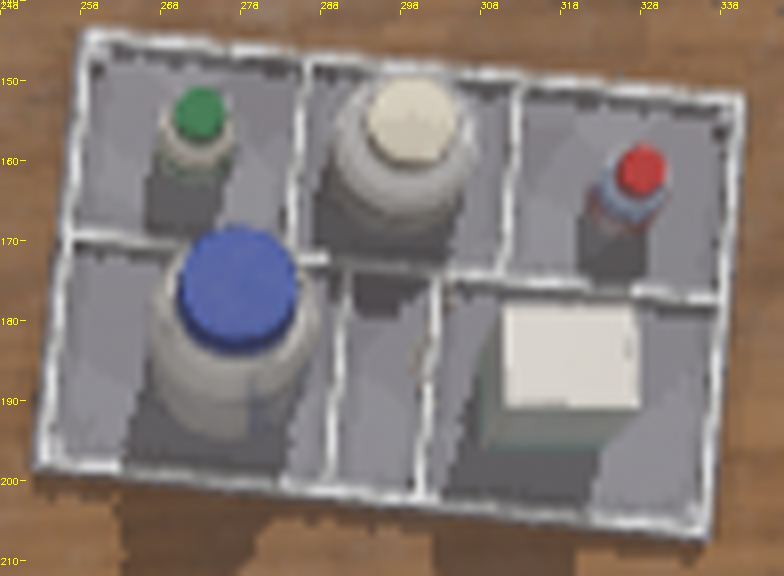

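View pics/c2.png

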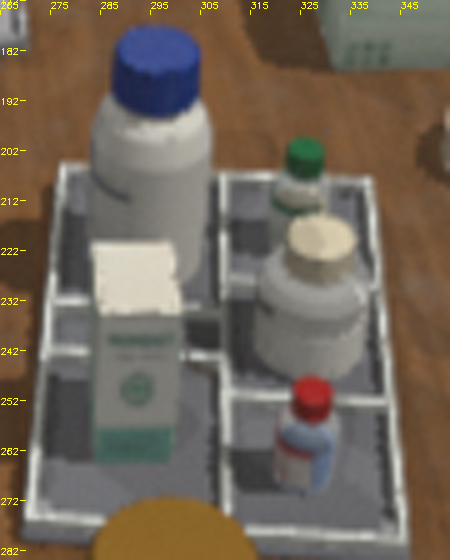

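View pics/c3.png

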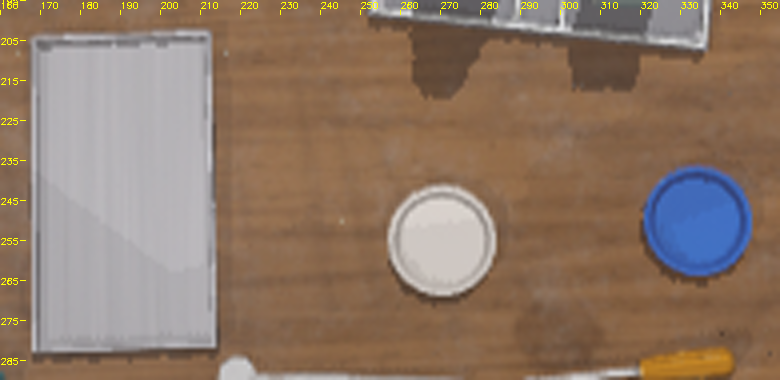

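The rack corners, ribs and caps are sharp enough in the crops to measure. Next I'll fit the poses.

```bash
cat > h.py <<'E'
import numpy as np, cv2
from bench import r
from scipy.optimize import least_squares
C={n:r.camera_model(n) for n in("top","side")}
def proj(n,X):
    m=C[n]; c=np.atleast_2d(X)@np.array(m["R"]).T+np.array(m["t"]); p=c@np.array(m["mtx"]).T; return p[:,:2]/p[:,2:]
def ray(n,uv,z):
    m=C[n]; R=np.array(m["R"]); t=np.array(m["t"]); c=-R.T@t
    d=R.T@np.linalg.solve(np.array(m["mtx"]),[uv[0],uv[1],1]); return c+d*(z-c[2])/d[2]
def cp(p,k,x,y): return (np.array(p,float)+.5)/k-.5+[x,y]
def rect(n,px,z,lx,ly):
    """px order: rear-left, rear-right, front-right, front-left; returns x,y,yaw fit"""
    W=np.array([ray(n,p,z)[:2] for p in px]); L=np.array([[lx,ly],[lx,-ly],[-lx,-ly],[-lx,ly]])/2
    f=lambda v:(L@np.array([[np.cos(v[2]),np.sin(v[2])],[-np.sin(v[2]),np.cos(v[2])]])+v[:2]-W).ravel()
    s=least_squares(f,[*W.mean(0),0]); return s.x, (s.fun*1e3).round(1), np.linalg.norm(W-np.roll(W,1,0),axis=1)
E
python3 - <<'E'
from h import *
np.set_printoptions(precision=4,suppress=True)
T=lambda p:cp(p,8,248,140); S=lambda p:cp(p,5,265,172); D=lambda p:cp(p,4,160,195)
rk=rect("top",T([(84,30),(745,95),(708,537),(36,468)]),.0115,.14,.21); print("rack",rk)
print("racks",rect("side",S([(372,178),(405,538),(25,538),(62,163)])[[0,1,2,3]],.0115,.14,.21))
print("tray",rect("top",D([(32,36),(208,33),(216,349),(33,352)]),.01,.19,.11))
print("carton T",rect("top",T([(502,302),(633,302),(640,405),(503,408)]),.083,.03,.038))
print("carton S",rect("side",S([(172,243),(182,310),(97,312),(92,243)]),.083,.03,.038))
v=rk[0]; c,s=np.cos(v[2]),np.sin(v[2])
for n,t,sd,z in(("bottle",(239,285),(157,40),.115),("green",(200,112),(306,148),.057),("red",(641,170),(314,386),.051),("jar",(411,121),(322,237),.063)):
    a=ray("top",T(t),z);b=ray("side",S(sd),z);m=(a+b)[:2]/2-v[:2]
    print(n,a,b,"rack frame top/side",[ (np.array([c*d[0]+s*d[1],-s*d[0]+c*d[1]])*1e3).round(1) for d in(a[:2]-v[:2],b[:2]-v[:2])])
for n,p in(("white",(441,241)),("blue",(697,221))):print(n,ray("top",D(p),.009))
E
```

```text
rack (array([ 0.6311,  0.0578, -0.1335]), array([ 1.7,  2.7,  0.7, -2.8, -1.6, -2.8, -0.8,  2.8]), array([0.1375, 0.2044, 0.1378, 0.2044]))
racks (array([ 0.6342,  0.0546, -0.1277]), array([ 0.9,  1.8,  3. , -6.3, -0.6,  4. , -3.3,  0.5]), array([0.136 , 0.2023, 0.1354, 0.2139]))
tray (array([0.4738, 0.3201, 0.0015]), array([-0.5,  1. ,  1.1, -1.8,  0.4, -0.2, -1. ,  1. ]), array([0.1894, 0.1072, 0.1894, 0.1088]))
carton T (array([ 0.5944,  0.0144, -0.0155]), array([-0.4,  0.2,  0.1, -0.4, -0. ,  0.6,  0.3, -0.4]), array([0.0307, 0.0374, 0.0298, 0.039 ]))
carton S (array([ 0.5957,  0.013 , -0.0363]), array([ 0.5,  1.3, -0.1, -1. , -0.1, -0.7, -0.2,  0.5]), array([0.0293, 0.0357, 0.03  , 0.0367]))
bottle [0.6111 0.1092 0.115 ] [0.6138 0.1138 0.115 ] rack frame top/side [array([-26.7,  48.3]), array([-24.6,  53.2])]
green [0.6747 0.1164 0.057 ] [0.6773 0.1146 0.057 ] rack frame top/side [array([35.3, 63.9]), array([38.2, 62.4])]
red [ 0.6545 -0.0136  0.051 ] [ 0.6581 -0.0141  0.051 ] rack frame top/side [array([ 32.7, -67.7]), array([ 36.3, -67.6])]
jar [0.6686 0.0548 0.063 ] [0.6721 0.0526 0.063 ] rack frame top/side [array([37.5,  2.1]), array([41.3,  0.3])]
white [0.4383 0.1295 0.009 ]
blue [ 0.4458 -0.0239  0.009 ]
```

```bash
python3 - <<'E'
from h import *
np.set_printoptions(precision=3,suppress=True)
P={n:np.array(C[n]["mtx"])@np.c_[np.array(C[n]["R"]),np.array(C[n]["t"])] for n in C}
def tri(a,b):
    X=cv2.triangulatePoints(P["top"],P["side"],np.array(a,float),np.array(b,float)); return (X[:3]/X[3]).ravel()
print("tcp",proj("top",[[.219,-.504,.206]]),proj("side",[[.219,-.504,.206]]))
print("orange lid",tri((430,258),(170,340)),"white on top",tri((427,268),(160,326)))
print("dark bottle neck",tri((490,187),(298,290)))
print("barrier",tri((377,80),(470,308)),tri((390,310),(112,320)))
print("tissue",tri((172,115),(350,135)))
E
```

```text
tcp [[609.715 359.385]] [[-290.2    728.346]]
orange lid [ 0.417 -0.217  0.106] white on top [ 0.399 -0.204  0.118]
dark bottle neck [ 0.554 -0.279  0.271]
barrier [ 0.856 -0.146  0.043] [ 0.305 -0.139  0.044]
tissue [0.774 0.351 0.075]
```

{"name": "step_arm", "arguments": {
  "plan": [
    [[0,0,0],[0,0,-4],-1],
    [[0,0,0],[0,0,-8],-1],
    [[0,0,0],[0,0,-12],-1],
    [[0,0,0],[0,0,-16],-1],
    [[0,0,0],[0,0,-16],-1]
  ],
  "newtons": 25
}}

```text
clock: 0.52
ee_pos: [0.2196, -0.5059, 0.3749]
orientation: [0.008, 0.979, 0.203, 0.001]
force: [0.2, -0.2, 0.4]
opening: 1.0
```

```bash
cat >> h.py <<'E'
from scipy.spatial.transform import Rotation as Ro
def go(x,y,z,a=0.):
    """shift (cm) and turn from the measured pose to a tool-down pose, tool x at world yaw a"""
    s=r.state(); q=s["orientation"]; R=Ro.from_quat([q[1],q[2],q[3],q[0]])
    G=Ro.from_matrix(np.c_[[np.cos(a),np.sin(a),0],[np.sin(a),-np.cos(a),0],[0,0,-1]])
    print("clk",round(s["clock"],2),"at",s["ee_pos"].round(4),"turn",(R.inv()*G).as_rotvec().round(3),"cm",(R.inv().apply(np.array([x,y,z])-s["ee_pos"])*100).round(2),"open",round(s["opening"],3))
E
python3 - <<'E'
from h import *
print(r.state()["qvel"].round(3)); go(.40,-.15,.37,0); go(.612,.111,.24,0)
E
```

```text
[ 0.002  0.008  0.121  0.    -0.079  0.001]
clk 0.52 at [ 0.2196 -0.5059  0.3749] turn [ 0.016 -0.002  0.41 ] cm [ 30.73 -25.46   0.05] open 1.0
clk 0.52 at [ 0.2196 -0.5059  0.3749] turn [ 0.016 -0.002  0.41 ] cm [ 60.59 -41.15  12.77] open 1.0
```

{"name": "step_arm", "arguments": {
  "plan": [
    [[0,0,0.41],[30.7,-25.5,0],-1],
    [[0,0,0.41],[30.7,-25.5,0],-1],
    [[0,0,0.41],[30.7,-25.5,0],-1],
    [[0,0,0.41],[30.7,-25.5,0],-1],
    [[0,0,0.41],[30.7,-25.5,0],-1],
    [[0,0,0.41],[30.7,-25.5,0],-1],
    [[0,0,0.41],[30.7,-25.5,0],-1],
    [[0,0,0.41],[30.7,-25.5,0],-1]
  ]
}}

```text
clock: 1.18
ee_pos: [0.3684, -0.2077, 0.3649]
orientation: [-0.0, 1.0, -0.0, -0.0]
force: [0.7, -1.2, -0.6]
opening: 0.997
```

```bash
python3 -c "
from h import *
go(.612,.111,.24,0)"
```

```text
clk 1.18 at [ 0.3684 -0.2077  0.3649] turn [-0.     0.    -0.001] cm [ 24.34 -31.88  12.5 ] open 0.997
```

Tool x now points along world x, so a shift of (dx, dy, dz) in world is (dx, -dy, -dz) in the tool frame.

{"name": "step_arm", "arguments": {
  "plan": [
    [[0,0,0],[24.3,-31.9,9],-1],
    [[0,0,0],[24.3,-31.9,9],-1],
    [[0,0,0],[24.3,-31.9,9],-1],
    [[0,0,0],[24.3,-31.9,9],-1],
    [[0,0,0],[24.3,-31.9,9],-1],
    [[0,0,0],[24.3,-31.9,9],-1],
    [[0,0,0],[24.3,-31.9,9],-1],
    [[0,0,0],[24.3,-31.9,9],-1]
  ]
}}

```text
clock: 1.85
ee_pos: [0.5659, 0.0511, 0.2913]
orientation: [0.0, 1.0, 0.0, -0.0]
force: [1.1, -0.8, 0.6]
opening: 1.002
```

{"name": "step_arm", "arguments": {
  "plan": [
    [[0,0,0],[0,0,0],-1],
    [[0,0,0],[0,0,0],-1],
    [[0,0,0],[0,0,0],-1],
    [[0,0,0],[0,0,0],-1]
  ]
}}

```text
clock: 2.18
ee_pos: [0.5649, 0.0479, 0.2933]
orientation: [0.0, 1.0, -0.001, 0.001]
force: [0.4, 1.1, 0.5]
opening: 0.996
```

```bash
python3 -c "
from h import *
go(.612,.111,.055,0)"
```

```text
clk 2.18 at [0.5649 0.0479 0.2933] turn [ 0.001 -0.001 -0.002] cm [ 4.67 -6.33 23.83] open 0.996
```

{"name": "step_arm", "arguments": {
  "plan": [
    [[0,0,0],[2.3,-3.1,2],-1],
    [[0,0,0],[4.7,-6.3,4],-1],
    [[0,0,0],[4.7,-6.3,7.5],-1],
    [[0,0,0],[4.7,-6.3,11],-1],
    [[0,0,0],[4.7,-6.3,14],-1],
    [[0,0,0],[4.7,-6.3,14],-1],
    [[0,0,0],[4.7,-6.3,14],-1],
    [[0,0,0],[4.7,-6.3,14],-1]
  ]
}}

```text
clock: 2.85
ee_pos: [0.6135, 0.111, 0.1559]
orientation: [-0.0, 1.0, -0.001, 0.002]
force: [-0.6, 0.2, 0.5]
opening: 0.999
```

```bash
python3 - <<'E'
from h import *
go(.612,.111,.055,0)
t=r.grab_frame("top")[130:220,225:345]; s=r.grab_frame("side")[130:290,215:365]
t=cv2.resize(t,None,fx=3.5,fy=3.5,interpolation=2); s=cv2.resize(s,None,fx=2.5,fy=2.5,interpolation=2)
o=np.zeros((max(t.shape[0],s.shape[0]),t.shape[1]+s.shape[1],3),np.uint8); o[:t.shape[0],:t.shape[1]]=t; o[:s.shape[0],t.shape[1]:]=s
cv2.imwrite("pics/a1.png",o)
E
```

```text
clk 2.85 at [0.6135 0.111  0.1559] turn [-0.    -0.005 -0.002] cm [-2.000e-01  1.000e-02  1.008e+01] open 0.999
```

View pics/a1.png

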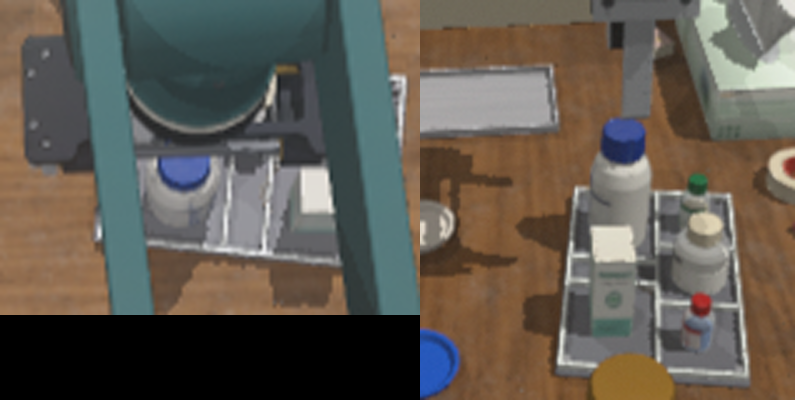

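```bash
python3 -c "
from h import *
print(proj('side',[[.6135,.058,.156],[.6135,.052,.156],[.6135,.17,.156],[.612,.111,.115]]).round(1))"
```

```text
[[300.3 179. ]
 [300.7 180.9]
 [293.4 146.8]
 [295.2 180.5]]
```

{"name": "step_arm", "arguments": {
  "plan": [
    [[0,0,0],[-0.2,0,3],-1],
    [[0,0,0],[-0.2,0,6],-1],
    [[0,0,0],[-0.2,0,8.5],-1],
    [[0,0,0],[-0.2,0,10],-1],
    [[0,0,0],[-0.2,0,10],-1],
    [[0,0,0],[-0.2,0,10],-1],
    [[0,0,0],[-0.2,0,10],-0.2],
    [[0,0,0],[-0.2,0,10],-0.2]
  ]
}}

```text
clock: 3.62
ee_pos: [0.6124, 0.1122, 0.0558]
orientation: [-0.0, 1.0, -0.0, 0.003]
force: [0.1, 0.2, 0.4]
opening: 0.892
```

{"name": "step_arm", "arguments": {
  "plan": [
    [[0,0,0],[0,0,0],0.2],
    [[0,0,0],[0,0,0],0.2],
    [[0,0,0],[0,0,0],0.2],
    [[0,0,0],[0,0,0],0.2],
    [[0,0,0],[0,0,0],0.2],
    [[0,0,0],[0,0,0],0.2]
  ],
  "newtons": 20
}}

```text
clock: 4.12
ee_pos: [0.6105, 0.1116, 0.0527]
orientation: [0.0, 1.0, -0.0, 0.0]
force: [0.6, -1.3, 1.7]
opening: 0.52
```

```bash
python3 - <<'E'
from h import *
go(.611,.111,.055,0)
t=r.grab_frame("top")[130:220,225:345]; s=r.grab_frame("side")[130:290,215:365]
t=cv2.resize(t,None,fx=3.5,fy=3.5,interpolation=2); s=cv2.resize(s,None,fx=2.5,fy=2.5,interpolation=2)
o=np.zeros((max(t.shape[0],s.shape[0]),t.shape[1]+s.shape[1],3),np.uint8); o[:t.shape[0],:t.shape[1]]=t; o[:s.shape[0],t.shape[1]:]=s
cv2.imwrite("pics/a2.png",o)
E
```

```text
clk 4.12 at [0.6105 0.1116 0.0527] turn [ 0.001 -0.001 -0.   ] cm [ 0.05  0.06 -0.23] open 0.52
```

View pics/a2.png

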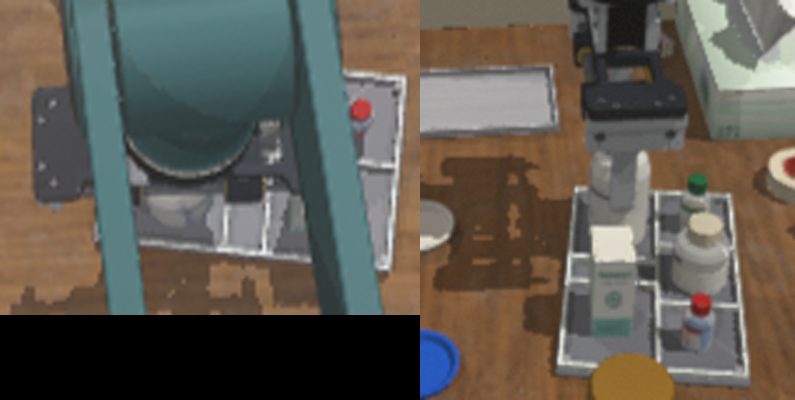

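{"name": "step_arm", "arguments": {
  "plan": [
    [[0,0,0],[0,0,-1.5],0.2],
    [[0,0,0],[0,0,-4],0.2],
    [[0,0,0],[0,0,-7],0.2],
    [[0,0,0],[-1.2,-2.7,-9],0.2],
    [[0,0,0],[-2.7,-6,-10],0.2],
    [[0,0,0],[-4.2,-9.5,-10],0.2],
    [[0,0,0],[-5.7,-13,-10],0.2],
    [[0,0,0],[-7.2,-16.4,-10],0.2]
  ]
}}

```text
clock: 4.88
ee_pos: [0.5371, 0.2778, 0.152]
orientation: [-0.0, 1.0, -0.0, -0.001]
force: [0.3, -0.3, -1.6]
opening: 0.522
```

{"name": "step_arm", "arguments": {
  "plan": [
    [[0,0,0],[-1.3,-2.9,0],0.2],
    [[0,0,0],[-2,-4.4,0],0.2],
    [[0,0,0],[-2,-4.4,0],0.2],
    [[0,0,0],[-2,-4.4,2.5],0.2],
    [[0,0,0],[-2,-4.4,5],0.2],
    [[0,0,0],[-2,-4.4,7],0.2],
    [[0,0,0],[-2,-4.4,8],0.2],
    [[0,0,0],[-2,-4.4,8],0.2]
  ]
}}

```text
clock: 5.55
ee_pos: [0.5163, 0.3183, 0.0683]
orientation: [0.002, 1.0, -0.0, -0.003]
force: [-0.2, 0.4, -2.0]
opening: 0.519
```

{"name": "step_arm", "arguments": {
  "plan": [
    [[0,0,0],[0,0,0],0.2],
    [[0,0,0],[0,0,0],0.2],
    [[0,0,0],[0,0,0],0.2]
  ]
}}

```text
clock: 5.8
ee_pos: [0.5197, 0.3205, 0.0746]
orientation: [-0.001, 1.0, -0.0, 0.002]
force: [-0.4, -1.3, -1.0]
opening: 0.52
```

```bash
python3 - <<'E'
from h import *
go(.519,.320,.0527-.002,0)
t=r.grab_frame("top")[150:310,120:300]; s=r.grab_frame("side")[90:250,170:360]
t=cv2.resize(t,None,fx=2,fy=2,interpolation=2); s=cv2.resize(s,None,fx=2.2,fy=2.2,interpolation=2)
o=np.zeros((max(t.shape[0],s.shape[0]),t.shape[1]+s.shape[1],3),np.uint8); o[:t.shape[0],:t.shape[1]]=t; o[:s.shape[0],t.shape[1]:]=s
cv2.imwrite("pics/a3.png",o)
E
```

```text
clk 5.8 at [0.5197 0.3205 0.0746] turn [-0.002 -0.003 -0.001] cm [-0.08  0.05  2.39] open 0.52
```

View pics/a3.png

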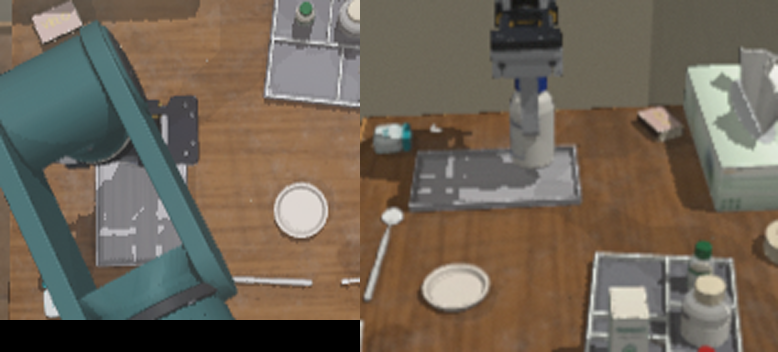

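{"name": "step_arm", "arguments": {
  "plan": [
    [[0,0,0],[0,0,0.8],0.2],
    [[0,0,0],[0,0,1.5],0.2],
    [[0,0,0],[0,0,1.9],0.2],
    [[0,0,0],[0,0,2.1],0.2],
    [[0,0,0],[0,0,2.2],0.2],
    [[0,0,0],[0,0,2.2],0.2],
    [[0,0,0],[0,0,2.2],0.2]
  ]
}}

```text
clock: 6.48
ee_pos: [0.5184, 0.3199, 0.0507]
orientation: [0.0, 1.0, -0.0, 0.0]
force: [-0.5, -1.8, 0.4]
opening: 0.519
```

{"name": "step_arm", "arguments": {
  "plan": [
    [[0,0,0],[0,0,0],-0.2],
    [[0,0,0],[0,0,0],-0.6],
    [[0,0,0],[0,0,0],-0.6],
    [[0,0,0],[0,0,0],-0.6],
    [[0,0,0],[0,0,-1.5],-0.6],
    [[0,0,0],[0,0,-4.5],-0.6],
    [[0,0,0],[0,0,-8],-1],
    [[0,0,0],[0,0,-11],-1]
  ]
}}

```text
clock: 7.15
ee_pos: [0.5183, 0.3202, 0.1619]
orientation: [-0.0, 1.0, -0.0, 0.0]
force: [1.0, 0.7, -0.6]
opening: 0.909
```

```bash
python3 - <<'E'
from h import *
go(.5945,.0140,.16,-.025)
E
```

```text
clk 7.15 at [0.5183 0.3202 0.1619] turn [-0.    -0.     0.025] cm [ 7.63 30.62  0.18] open 0.909
```

{"name": "step_arm", "arguments": {
  "plan": [
    [[0,0,0.02],[1,4,0],-1],
    [[0,0,0.02],[2,8,0],-1],
    [[0,0,0.02],[3,12,0],-1],
    [[0,0,0.02],[4,16,0],-1],
    [[0,0,0.02],[5,20,0],-1],
    [[0,0,0.02],[6,24,0],-1],
    [[0,0,0.02],[7,28,0],-1],
    [[0,0,0.02],[7.6,30.6,0],-1]
  ]
}}

```text
clock: 7.82
ee_pos: [0.5949, 0.0103, 0.1605]
orientation: [0.001, 1.0, -0.011, 0.0]
force: [0.3, 0.2, -0.5]
opening: 0.998
```

{"name": "step_arm", "arguments": {
  "plan": [
    [[0,0,0],[0,0,0],-1],
    [[0,0,0],[0,0,1],-1],
    [[0,0,0],[0,0,2],-1],
    [[0,0,0],[0,0,2],-1]
  ]
}}

```text
clock: 8.15
ee_pos: [0.5923, 0.0156, 0.1369]
orientation: [-0.0, 1.0, -0.009, -0.003]
force: [-0.3, 0.3, -0.2]
opening: 0.997
```

```bash
python3 - <<'E'
from h import *
go(.594,.0140,.042,-.02)
E
```

```text
clk 8.15 at [0.5923 0.0156 0.1369] turn [-0.001  0.006  0.001] cm [0.23 0.16 9.49] open 0.997
```

{"name": "step_arm", "arguments": {
  "plan": [
    [[0,0,0],[0,0,3],-1],
    [[0,0,0],[0,0,6],-1],
    [[0,0,0],[0,0,8.5],-1],
    [[0,0,0],[0,0,9.7],-1],
    [[0,0,0],[0,0,9.7],-1],
    [[0,0,0],[0,0,9.7],-0.2],
    [[0,0,0],[0,0,9.7],-0.1],
    [[0,0,0],[0,0,9.7],0]
  ]
}}

```text
clock: 8.82
ee_pos: [0.596, 0.0142, 0.046]
orientation: [0.0, 1.0, -0.01, 0.002]
force: [0.2, 0.6, 0.7]
opening: 0.824
```

{"name": "step_arm", "arguments": {
  "plan": [
    [[0,0,0],[0,0,0],0.1],
    [[0,0,0],[0,0,0],0.4],
    [[0,0,0],[0,0,0],0.4],
    [[0,0,0],[0,0,0],0.4],
    [[0,0,0],[0,0,0],0.4],
    [[0,0,0],[0,0,0],0.4],
    [[0,0,0],[0,0,0],0.4]
  ],
  "newtons": 15
}}

```text
clock: 9.4
ee_pos: [0.5943, 0.0139, 0.0435]
orientation: [0.0, 1.0, -0.01, 0.0]
force: [-0.6, -0.9, 0.0]
opening: 0.399
```

```bash
python3 - <<'E'
from h import *
go(.428,.320,.042,-.02); print(r.state()["force"].round(1))
E
```

```text
clk 9.4 at [0.5943 0.0139 0.0435] turn [ 0. -0. -0.] cm [-17.25 -30.27   0.14] open 0.399
[-0.6 -0.9  0. ]
```

{"name": "step_arm", "arguments": {
  "plan": [
    [[0,0,0],[0,0,-1.5],0.4],
    [[0,0,0],[0,0,-4],0.4],
    [[0,0,0],[-1,-1.5,-6.5],0.4],
    [[0,0,0],[-2.7,-4.3,-8],0.4],
    [[0,0,0],[-4.5,-7.5,-8],0.4],
    [[0,0,0],[-6.4,-10.8,-8],0.4],
    [[0,0,0],[-8.3,-14.1,-8],0.4],
    [[0,0,0],[-10.2,-17.4,-8],0.4]
  ]
}}

```text
clock: 10.07
ee_pos: [0.4947, 0.1913, 0.1235]
orientation: [-0.0, 1.0, -0.01, 0.0]
force: [1.0, 0.2, -0.1]
opening: 0.407
```

{"name": "step_arm", "arguments": {
  "plan": [
    [[0,0,0],[-1.9,-3.4,0],0.4],
    [[0,0,0],[-3.8,-6.8,0],0.4],
    [[0,0,0],[-5.5,-10,0],0.4],
    [[0,0,0],[-7,-12.2,0],0.4],
    [[0,0,0],[-7,-12.9,1],0.4],
    [[0,0,0],[-7,-12.9,3],0.4],
    [[0,0,0],[-7,-12.9,5],0.4],
    [[0,0,0],[-7,-12.9,6],0.4]
  ]
}}

```text
clock: 10.73
ee_pos: [0.4271, 0.3192, 0.0602]
orientation: [0.002, 1.0, -0.01, -0.002]
force: [-0.3, -1.2, -1.7]
opening: 0.404
```

{"name": "step_arm", "arguments": {
  "plan": [
    [[0,0,0],[0,0,0],0.4],
    [[0,0,0],[0,0,0.8],0.4],
    [[0,0,0],[0,0,1.5],0.4],
    [[0,0,0],[0,0,1.8],0.4],
    [[0,0,0],[0,0,1.8],0.4],
    [[0,0,0],[0,0,1.8],0.4]
  ]
}}

```text
clock: 11.23
ee_pos: [0.4288, 0.3204, 0.0458]
orientation: [-0.0, 1.0, -0.01, 0.0]
force: [0.6, -0.3, -0.8]
opening: 0.408
```

```bash
python3 - <<'E'
from h import *
go(.428,.320,.0415,-.02); print(r.state()["force"].round(1))
t=r.grab_frame("top")[150:310,120:300]; s=r.grab_frame("side")[90:250,170:360]
t=cv2.resize(t,None,fx=2,fy=2,interpolation=2); s=cv2.resize(s,None,fx=2.2,fy=2.2,interpolation=2)
o=np.zeros((max(t.shape[0],s.shape[0]),t.shape[1]+s.shape[1],3),np.uint8); o[:t.shape[0],:t.shape[1]]=t; o[:s.shape[0],t.shape[1]:]=s
cv2.imwrite("pics/a4.png",o)
E
```

```text
clk 11.23 at [0.4288 0.3204 0.0458] turn [-0.    -0.001 -0.   ] cm [-0.08  0.05  0.43] open 0.408
[ 0.6 -0.3 -0.8]
```

View pics/a4.png

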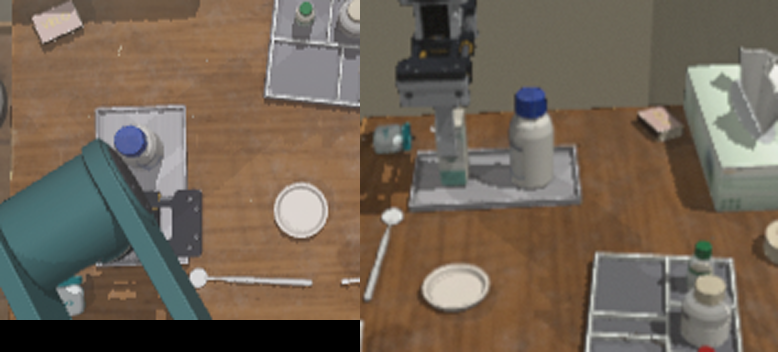

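{"name": "step_arm", "arguments": {
  "plan": [
    [[0,0,0],[0,0,0.2],0.4],
    [[0,0,0],[0,0,0.4],0.4],
    [[0,0,0],[0,0,0.4],0.4],
    [[0,0,0],[0,0,0.4],0.4]
  ]
}}

```text
clock: 11.67
ee_pos: [0.4284, 0.3205, 0.0415]
orientation: [0.0, 1.0, -0.01, 0.0]
force: [-0.1, 0.8, -0.8]
opening: 0.405
```

{"name": "step_arm", "arguments": {
  "plan": [
    [[0,0,0],[0,0,0],-0.2],
    [[0,0,0],[0,0,0],-0.5],
    [[0,0,0],[0,0,0],-0.5],
    [[0,0,0],[0,0,0],-0.5],
    [[0,0,0],[0,0,-1.5],-0.5],
    [[0,0,0],[0,0,-5],-0.5],
    [[0,0,0],[0,0,-8.5],-0.5],
    [[0,0,0],[0,0,-12],-0.5]
  ]
}}

```text
clock: 12.33
ee_pos: [0.4279, 0.3202, 0.1623]
orientation: [0.0, 1.0, -0.01, -0.001]
force: [0.6, 0.9, 0.3]
opening: 0.75
```

```bash
python3 - <<'E'
from h import *
a=np.pi/2
go(.676,.1155,.17,a);go(.676,.1155,.17,-a)
print(r.state()["q"].round(2))
E
```

```text
clk 12.33 at [0.4279 0.3202 0.1623] turn [-0.     0.002 -1.591] cm [25.22 19.96 -0.79] open 0.75
clk 12.33 at [0.4279 0.3202 0.1623] turn [0.002 0.    1.551] cm [25.22 19.96 -0.79] open 0.75
[ 0.54  0.07  1.48 -0.    1.6   2.13]
```

{"name": "step_arm", "arguments": {
  "plan": [
    [[0,0,-0.11],[0,2,-0.5],-0.4],
    [[0,0,-0.22],[2,5,-0.8],-0.4],
    [[0,0,-0.33],[4,7.5,-0.8],-0.4],
    [[0,0,-0.44],[6,9,-0.8],-0.4],
    [[0,0,-0.55],[8,11,-0.8],-0.4],
    [[0,0,-0.66],[10,12.5,-0.8],-0.4],
    [[0,0,-0.77],[12,14,-0.8],-0.4],
    [[0,0,-0.88],[14,15.5,-0.8],-0.4]
  ]
}}

```text
clock: 13.0
ee_pos: [0.5661, 0.1616, 0.1695]
orientation: [0.0, 0.908, 0.419, 0.0]
force: [0.4, -0.3, 0.5]
opening: 0.699
```

```bash
python3 - <<'E'
from h import *
go(.6747,.1155,.10,1.44)
E
```

```text
clk 13.0 at [0.5661 0.1616 0.1695] turn [ 0.    -0.    -0.575] cm [ 3.53 11.26  6.95] open 0.699
```

{"name": "step_arm", "arguments": {
  "plan": [
    [[0,0,-0.11],[0.6,2,0],-0.4],
    [[0,0,-0.22],[1.3,4.2,1],-0.4],
    [[0,0,-0.33],[2,6.5,2.5],-0.4],
    [[0,0,-0.44],[2.7,8.5,4],-0.4],
    [[0,0,-0.53],[3.2,10.3,5.5],-0.4],
    [[0,0,-0.575],[3.5,11.3,7],-0.4],
    [[0,0,-0.575],[3.5,11.3,7],-0.4],
    [[0,0,-0.575],[3.5,11.3,7],-0.4]
  ]
}}

```text
clock: 13.67
ee_pos: [0.6729, 0.1152, 0.0977]
orientation: [-0.001, 0.754, 0.657, -0.001]
force: [-0.5, -0.2, 0.6]
opening: 0.696
```

{"name": "step_arm", "arguments": {
  "plan": [
    [[0,0,0],[0,0,0],-0.4],
    [[0,0,0],[0,0,0],-0.4],
    [[0,0,0],[0,0,0],-0.4]
  ]
}}

```text
clock: 13.92
ee_pos: [0.674, 0.1161, 0.1015]
orientation: [0.001, 0.753, 0.658, 0.001]
force: [1.0, 0.8, 0.0]
opening: 0.698
```

```bash
python3 - <<'E'
from h import *
go(.6747,.1155,.017,1.44)
s=r.grab_frame("side")[140:290,255:365]
t=r.grab_frame("top")[130:220,240:350]
t=cv2.resize(t,None,fx=3.5,fy=3.5,interpolation=2); s=cv2.resize(s,None,fx=3.5,fy=3.5,interpolation=2)
o=np.zeros((max(t.shape[0],s.shape[0]),t.shape[1]+s.shape[1],3),np.uint8); o[:t.shape[0],:t.shape[1]]=t; o[:s.shape[0],t.shape[1]:]=s
cv2.imwrite("pics/a5.png",o)
E
```

```text
clk 13.92 at [0.674  0.1161 0.1015] turn [ 0.003 -0.001 -0.005] cm [-0.06  0.06  8.45] open 0.698
```

View pics/a5.png

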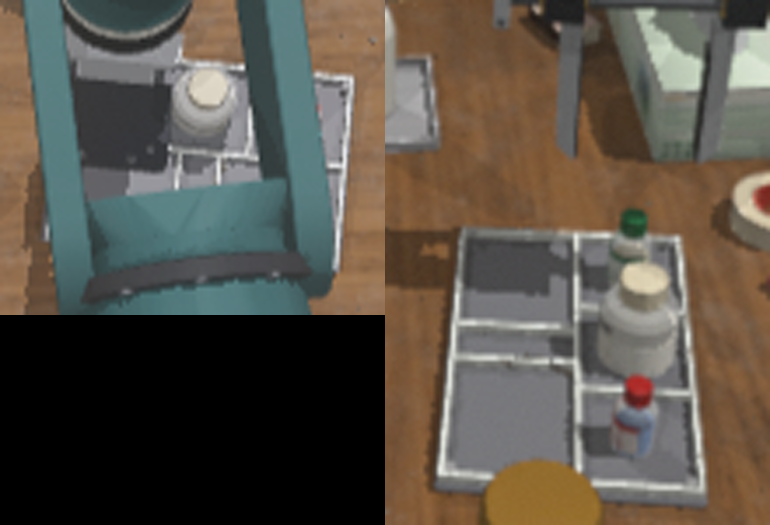

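{"name": "step_arm", "arguments": {
  "plan": [
    [[0,0,0],[0,0,3],-0.4],
    [[0,0,0],[0,0,5.5],-0.4],
    [[0,0,0],[0,0,7.3],-0.4],
    [[0,0,0],[0,0,8.2],-0.4],
    [[0,0,0],[0,0,8.3],-0.4],
    [[0,0,0],[0,0,8.3],-0.2],
    [[0,0,0],[0,0,8.3],0],
    [[0,0,0],[0,0,8.3],0.2]
  ]
}}

```text
clock: 14.68
ee_pos: [0.6752, 0.1156, 0.0189]
orientation: [0.001, 0.754, 0.657, 0.002]
force: [0.2, 0.6, -0.2]
opening: 0.529
```

{"name": "step_arm", "arguments": {
  "plan": [
    [[0,0,0],[0,0,0],0.3],
    [[0,0,0],[0,0,0],0.4],
    [[0,0,0],[0,0,0],0.5],
    [[0,0,0],[0,0,0],0.7],
    [[0,0,0],[0,0,0],0.7],
    [[0,0,0],[0,0,0],0.7],
    [[0,0,0],[0,0,0],0.7]
  ],
  "newtons": 10
}}

```text
clock: 15.27
ee_pos: [0.6741, 0.1154, 0.017]
orientation: [0.0, 0.754, 0.657, 0.0]
force: [0.4, 0.6, 2.9]
opening: 0.256
```

```bash
python3 - <<'E'
from h import *
go(.4383,.1295,.017,1.44)
E
```

```text
clk 15.27 at [0.6741 0.1154 0.017 ] turn [ 0.001 -0.    -0.005] cm [-1.800e+00 -2.355e+01 -2.000e-02] open 0.256
```

{"name": "step_arm", "arguments": {
  "plan": [
    [[0,0,0],[0,0,-1.5],0.7],
    [[0,0,0],[0,0,-4],0.7],
    [[0,0,0],[-0.2,-2,-6],0.7],
    [[0,0,0],[-0.4,-5,-6],0.7],
    [[0,0,0],[-0.7,-8.5,-6],0.7],
    [[0,0,0],[-1,-12,-6],0.7],
    [[0,0,0],[-1.3,-15.5,-6],0.7],
    [[0,0,0],[-1.5,-19,-6],0.7]
  ]
}}

```text
clock: 15.93
ee_pos: [0.4813, 0.1262, 0.0758]
orientation: [-0.0, 0.754, 0.657, -0.001]
force: [0.8, 0.1, 0.3]
opening: 0.264
```

{"name": "step_arm", "arguments": {
  "plan": [
    [[0,0,0],[-0.2,-2.8,0],0.7],
    [[0,0,0],[-0.3,-4.2,0],0.7],
    [[0,0,0],[-0.3,-4.6,1],0.7],
    [[0,0,0],[-0.3,-4.6,3],0.7],
    [[0,0,0],[-0.3,-4.6,4],0.7],
    [[0,0,0],[-0.3,-4.6,4],0.7],
    [[0,0,0],[-0.3,-4.6,4],0.7],
    [[0,0,0],[-0.3,-4.6,4],0.7]
  ]
}}

```text
clock: 16.6
ee_pos: [0.4383, 0.1295, 0.0367]
orientation: [0.0, 0.754, 0.657, 0.0]
force: [0.2, 0.2, -0.4]
opening: 0.255
```

```bash
python3 - <<'E'
from h import *
go(.4383,.1295,.0155,1.44)
t=r.grab_frame("top")[190:290,220:350]; s=r.grab_frame("side")[160:300,180:310]
t=cv2.resize(t,None,fx=3,fy=3,interpolation=2); s=cv2.resize(s,None,fx=3,fy=3,interpolation=2)
o=np.zeros((max(t.shape[0],s.shape[0]),t.shape[1]+s.shape[1],3),np.uint8); o[:t.shape[0],:t.shape[1]]=t; o[:s.shape[0],t.shape[1]:]=s
cv2.imwrite("pics/a6.png",o)
E
```

```text
clk 16.6 at [0.4383 0.1295 0.0367] turn [ 0.     0.    -0.006] cm [-0.   -0.    2.12] open 0.255
```

View pics/a6.png

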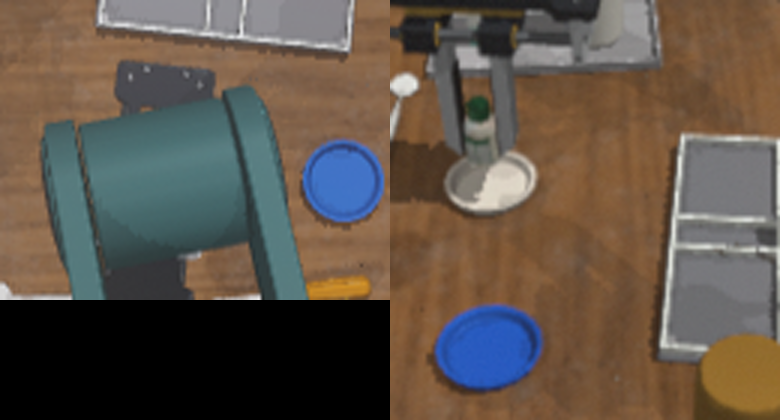

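```bash
python3 - <<'E'
from h import *
f=lambda p:cp(p,3,180-130,160)  # x offset incl. left panel 390px
print("white",ray("side",f((490,182)),.009),"blue",ray("side",f((489,347)),.009))
E
```

```text
white [0.44125023 0.12449443 0.009     ] blue [ 0.44885489 -0.02779025  0.009     ]
```

{"name": "step_arm", "arguments": {
  "plan": [
    [[0,0,0],[-0.15,0,0.8],0.7],
    [[0,0,0],[-0.15,0,1.6],0.7],
    [[0,0,0],[-0.15,0,2],0.7],
    [[0,0,0],[-0.15,0,2.15],0.7],
    [[0,0,0],[-0.15,0,2.15],0.7],
    [[0,0,0],[-0.15,0,2.15],0.7]
  ]
}}

```text
clock: 17.2
ee_pos: [0.4371, 0.128, 0.0148]
orientation: [-0.0, 0.754, 0.657, -0.0]
force: [0.1, -0.5, 0.9]
opening: 0.259
```

{"name": "step_arm", "arguments": {
  "plan": [
    [[0,0,0],[0,0,0],0.3],
    [[0,0,0],[0,0,0],0],
    [[0,0,0],[0,0,0],-0.1],
    [[0,0,0],[0,0,0],-0.1],
    [[0,0,0],[0,0,-1.5],-0.2],
    [[0,0,0],[0,0,-4.5],-0.4],
    [[0,0,0],[0,0,-8],-0.4],
    [[0,0,0],[0,0,-10],-0.4]
  ]
}}

```text
clock: 17.87
ee_pos: [0.4386, 0.1283, 0.1183]
orientation: [0.001, 0.754, 0.657, 0.002]
force: [1.3, 0.7, -0.1]
opening: 0.698
```

```bash
python3 - <<'E'
from h import *
go(.655,-.0138,.10,1.44)
E
```

```text
clk 17.87 at [0.4386 0.1283 0.1183] turn [ 0.004 -0.001 -0.005] cm [-11.15  23.36   1.91] open 0.698
```

{"name": "step_arm", "arguments": {
  "plan": [
    [[0,0,0],[-1.5,3,0],-0.4],
    [[0,0,0],[-3.2,6.6,0],-0.4],
    [[0,0,0],[-5,10.3,0],-0.4],
    [[0,0,0],[-6.8,14,0.5],-0.4],
    [[0,0,0],[-8.6,17.7,1],-0.4],
    [[0,0,0],[-10,20.8,1.5],-0.4],
    [[0,0,0],[-10.8,22.6,2],-0.4],
    [[0,0,0],[-11.1,23.4,2],-0.4]
  ]
}}

```text
clock: 18.53
ee_pos: [0.6552, -0.0158, 0.0925]
orientation: [-0.001, 0.754, 0.657, -0.001]
force: [-0.0, -0.2, -0.3]
opening: 0.698
```

{"name": "step_arm", "arguments": {
  "plan": [
    [[0,0,0],[0,0,0],-0.4],
    [[0,0,0],[0,0,1],-0.4],
    [[0,0,0],[0,0,2],-0.4],
    [[0,0,0],[0,0,2],-0.4],
    [[0,0,0],[0,0,2],-0.4]
  ]
}}

```text
clock: 18.95
ee_pos: [0.6523, -0.0125, 0.0738]
orientation: [-0.001, 0.753, 0.658, -0.001]
force: [0.2, -1.2, -0.3]
opening: 0.701
```

```bash
python3 - <<'E'
from h import *
go(.655,-.0138,.0155,1.44)
s=r.grab_frame("side")[150:290,180:365]
cv2.imwrite("pics/a7.png",cv2.resize(s,None,fx=4,fy=4,interpolation=2))
E
```

```text
clk 18.95 at [ 0.6523 -0.0125  0.0738] turn [-0.003  0.    -0.004] cm [-0.09  0.3   5.83] open 0.701
```

View pics/a7.png

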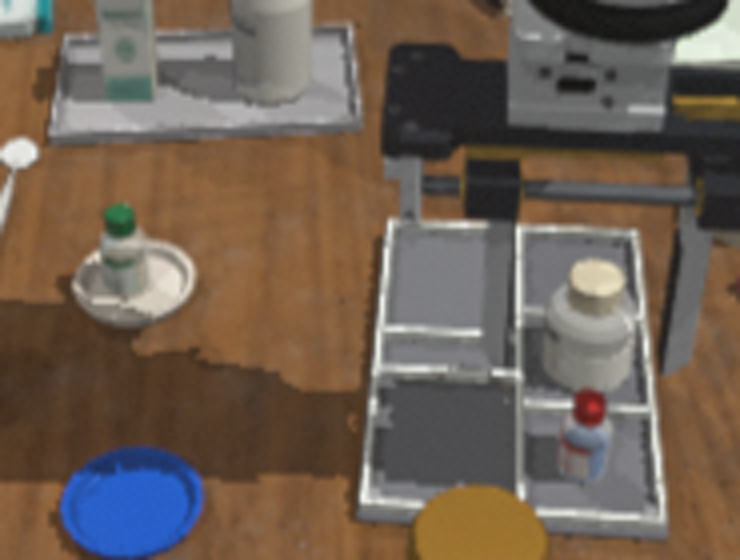

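{"name": "step_arm", "arguments": {
  "plan": [
    [[0,0,0],[0,0,2],-0.4],
    [[0,0,0],[0,0,4],-0.4],
    [[0,0,0],[0,0,5.2],-0.4],
    [[0,0,0],[0,0,5.7],-0.4],
    [[0,0,0],[0,0,5.8],-0.3],
    [[0,0,0],[0,0,5.8],-0.1],
    [[0,0,0],[0,0,5.8],0.1],
    [[0,0,0],[0,0,5.8],0.2]
  ]
}}

```text
clock: 19.67
ee_pos: [0.6551, -0.0137, 0.0186]
orientation: [0.001, 0.754, 0.657, 0.001]
force: [0.6, -0.4, 0.1]
opening: 0.47
```

{"name": "step_arm", "arguments": {
  "plan": [
    [[0,0,0],[0,0,0],0.3],
    [[0,0,0],[0,0,0],0.4],
    [[0,0,0],[0,0,0],0.5],
    [[0,0,0],[0,0,0],0.7],
    [[0,0,0],[0,0,0],0.7],
    [[0,0,0],[0,0,0],0.7],
    [[0,0,0],[0,0,0],0.7]
  ],
  "newtons": 10
}}

```text
clock: 20.25
ee_pos: [0.6544, -0.0136, 0.0174]
orientation: [0.0, 0.754, 0.657, 0.0]
force: [0.2, -0.5, 1.6]
opening: 0.238
```

```bash
python3 - <<'E'
from h import *
go(.4458,-.0254,.0155,1.44)
E
```

```text
clk 20.25 at [ 0.6544 -0.0136  0.0174] turn [ 0.001  0.    -0.005] cm [ -3.99 -20.5    0.17] open 0.238
```

{"name": "step_arm", "arguments": {
  "plan": [
    [[0,0,0],[0,0,-1.5],0.7],
    [[0,0,0],[0,0,-4],0.7],
    [[0,0,0],[-0.4,-2,-6],0.7],
    [[0,0,0],[-1,-5,-6],0.7],
    [[0,0,0],[-1.6,-8.3,-6],0.7],
    [[0,0,0],[-2.2,-11.6,-6],0.7],
    [[0,0,0],[-2.9,-14.9,-6],0.7],
    [[0,0,0],[-3.5,-18,-6],0.7]
  ]
}}

```text
clock: 20.92
ee_pos: [0.4688, -0.0238, 0.0764]
orientation: [-0.0, 0.753, 0.657, -0.0]
force: [0.1, -0.2, 0.7]
opening: 0.238
```

{"name": "step_arm", "arguments": {
  "plan": [
    [[0,0,0],[-0.4,-1.8,0],0.7],
    [[0,0,0],[-0.5,-2.5,0],0.7],
    [[0,0,0],[-0.5,-2.5,1],0.7],
    [[0,0,0],[-0.5,-2.5,3],0.7],
    [[0,0,0],[-0.5,-2.5,4.5],0.7],
    [[0,0,0],[-0.5,-2.5,5],0.7],
    [[0,0,0],[-0.5,-2.5,5],0.7],
    [[0,0,0],[-0.5,-2.5,5],0.7]
  ]
}}

```text
clock: 21.58
ee_pos: [0.4462, -0.0254, 0.0267]
orientation: [-0.0, 0.753, 0.657, -0.0]
force: [-0.6, -0.3, -0.4]
opening: 0.242
```

```bash
python3 - <<'E'
from h import *
go(.4458,-.0254,.0154,1.44)
E
```

```text
clk 21.58 at [ 0.4462 -0.0254  0.0267] turn [-0.001 -0.    -0.005] cm [-0.   -0.04  1.13] open 0.242
```

{"name": "step_arm", "arguments": {
  "plan": [
    [[0,0,0],[0,0,0.5],0.7],
    [[0,0,0],[0,0,0.9],0.7],
    [[0,0,0],[0,0,1.15],0.7],
    [[0,0,0],[0,0,1.2],0.7],
    [[0,0,0],[0,0,1.2],0.7],
    [[0,0,0],[0,0,1.2],0.7]
  ]
}}

```text
clock: 22.08
ee_pos: [0.4459, -0.0255, 0.0153]
orientation: [0.0, 0.754, 0.657, 0.0]
force: [0.8, 0.2, 1.2]
opening: 0.242
```

{"name": "step_arm", "arguments": {
  "plan": [
    [[0,0,0],[0,0,0],0.3],
    [[0,0,0],[0,0,0],0],
    [[0,0,0],[0,0,0],-0.1],
    [[0,0,0],[0,0,0],-0.1],
    [[0,0,0],[0,0,-1.5],-0.2],
    [[0,0,0],[0,0,-5],-0.4],
    [[0,0,0],[0,0,-9],-0.4],
    [[0,0,0],[0,0,-13],-0.4]
  ]
}}

```text
clock: 22.75
ee_pos: [0.4445, -0.0252, 0.1456]
orientation: [-0.001, 0.754, 0.657, -0.001]
force: [2.2, 0.1, -0.0]
opening: 0.699
```

```bash
python3 - <<'E'
from h import *
go(.4285,.3203,.16,-.02)
E
```

```text
clk 22.75 at [ 0.4445 -0.0252  0.1456] turn [-0.002  0.002  1.455] cm [34.02 -6.28 -1.43] open 0.699
```

{"name": "step_arm", "arguments": {
  "plan": [
    [[0,0,0.12],[2.5,-0.5,-1.5],-0.6],
    [[0,0,0.24],[5,-1,-1.5],-0.6],
    [[0,0,0.36],[8,-1.5,-1.5],-0.6],
    [[0,0,0.48],[11,-2,-1.5],-0.6],
    [[0,0,0.6],[14,-2.5,-1.5],-0.6],
    [[0,0,0.72],[17,-3,-1.5],-0.6],
    [[0,0,0.84],[20,-3.5,-1.5],-0.6],
    [[0,0,0.96],[22.5,-4,-1.5],-0.6]
  ]
}}

```text
clock: 23.42
ee_pos: [0.436, 0.2047, 0.1599]
orientation: [-0.0, 0.971, 0.238, 0.0]
force: [0.1, 0.7, -0.1]
opening: 0.8
```

```bash
python3 - <<'E'
from h import *
go(.4285,.3203,.16,-.02)
E
```

```text
clk 23.42 at [0.436  0.2047 0.1599] turn [-0.  -0.   0.5] cm [ 4.67e+00 -1.06e+01 -1.00e-02] open 0.8
```

{"name": "step_arm", "arguments": {
  "plan": [
    [[0,0,0.12],[1,-2.3,0],-0.6],
    [[0,0,0.24],[2.1,-4.8,0],-0.6],
    [[0,0,0.36],[3.2,-7.3,0],-0.6],
    [[0,0,0.45],[4.1,-9.5,0],-0.6],
    [[0,0,0.5],[4.7,-10.6,0],-0.6],
    [[0,0,0.5],[4.7,-10.6,2],-0.6],
    [[0,0,0.5],[4.7,-10.6,3],-0.6],
    [[0,0,0.5],[4.7,-10.6,3],-0.6]
  ]
}}

```text
clock: 24.08
ee_pos: [0.4266, 0.3175, 0.1264]
orientation: [0.002, 1.0, -0.007, -0.003]
force: [-0.2, -0.2, -1.2]
opening: 0.802
```

{"name": "step_arm", "arguments": {
  "plan": [
    [[0,0,0],[0,0,0],-0.6],
    [[0,0,0],[0,0,0],-0.6],
    [[0,0,0],[0,0,0],-0.6],
    [[0,0,0],[0,0,0],-0.6]
  ]
}}

```text
clock: 24.42
ee_pos: [0.4292, 0.3185, 0.131]
orientation: [-0.0, 1.0, -0.008, 0.001]
force: [-1.3, -0.1, -0.2]
opening: 0.8
```

```bash
python3 - <<'E'
from h import *
go(.4284,.3203,.0415,-.02)
s=r.grab_frame("side")[90:300,160:360]
cv2.imwrite("pics/a8.png",cv2.resize(s,None,fx=2.8,fy=2.8,interpolation=2))
E
```

```text
clk 24.42 at [0.4292 0.3185 0.131 ] turn [-0.001 -0.002  0.005] cm [-0.09 -0.17  8.95] open 0.8
```

View pics/a8.png

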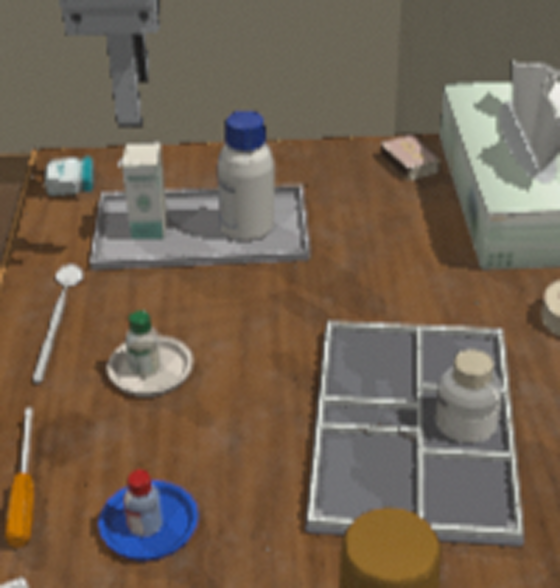

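{"name": "step_arm", "arguments": {
  "plan": [
    [[0,0,0.005],[-0.1,-0.1,3],-0.6],
    [[0,0,0.005],[-0.1,-0.1,6],-0.6],
    [[0,0,0.005],[-0.1,-0.1,8.2],-0.6],
    [[0,0,0.005],[-0.1,-0.1,8.9],-0.6],
    [[0,0,0.005],[-0.1,-0.1,8.9],-0.6],
    [[0,0,0.005],[-0.1,-0.1,8.9],-0.6],
    [[0,0,0.005],[-0.1,-0.1,8.9],-0.2],
    [[0,0,0.005],[-0.1,-0.1,8.9],0]
  ]
}}

```text
clock: 25.13
ee_pos: [0.429, 0.3205, 0.0432]
orientation: [-0.001, 1.0, -0.01, 0.002]
force: [-0.1, -0.1, -0.2]
opening: 0.692
```

{"name": "step_arm", "arguments": {
  "plan": [
    [[0,0,0],[0,0,0],0.1],
    [[0,0,0],[0,0,0],0.4],
    [[0,0,0],[0,0,0],0.4],
    [[0,0,0],[0,0,0],0.4],
    [[0,0,0],[0,0,0],0.4],
    [[0,0,0],[0,0,0],0.4],
    [[0,0,0],[0,0,0],0.4],
    [[0,0,0],[0,0,0],0.4]
  ],
  "newtons": 15
}}

```text
clock: 25.8
ee_pos: [0.4277, 0.3198, 0.0413]
orientation: [-0.0, 1.0, -0.01, 0.0]
force: [0.1, 0.2, 2.6]
opening: 0.402
```

```bash
python3 - <<'E'
from h import *
go(.5943,.0139,.0435,-.02)
E
```

```text
clk 25.8 at [0.4277 0.3198 0.0413] turn [-0. -0.  0.] cm [17.26 30.25 -0.22] open 0.402
```

{"name": "step_arm", "arguments": {
  "plan": [
    [[0,0,0],[0,0,-1.5],0.4],
    [[0,0,0],[0,0,-4],0.4],
    [[0,0,0],[0.5,1.5,-6.5],0.4],
    [[0,0,0],[2,4,-8],0.4],
    [[0,0,0],[4,7.2,-8],0.4],
    [[0,0,0],[6,10.5,-8],0.4],
    [[0,0,0],[8,13.8,-8],0.4],
    [[0,0,0],[10,17.1,-8],0.4]
  ]
}}

```text
clock: 26.47
ee_pos: [0.5245, 0.1451, 0.1207]
orientation: [0.0, 1.0, -0.01, -0.0]
force: [-0.4, 0.5, -1.0]
opening: 0.406
```

{"name": "step_arm", "arguments": {
  "plan": [
    [[0,0,0],[2,3.4,0],0.4],
    [[0,0,0],[4,6.8,0],0.4],
    [[0,0,0],[5.6,9.8,0],0.4],
    [[0,0,0],[6.7,12,0],0.4],
    [[0,0,0],[7.2,13.1,1],0.4],
    [[0,0,0],[7.2,13.1,3],0.4],
    [[0,0,0],[7.2,13.1,5],0.4],
    [[0,0,0],[7.2,13.1,6],0.4]
  ]
}}

```text
clock: 27.13
ee_pos: [0.5912, 0.0148, 0.0569]
orientation: [-0.0, 1.0, -0.01, -0.003]
force: [0.3, 1.1, -0.6]
opening: 0.401
```

{"name": "step_arm", "arguments": {
  "plan": [
    [[0,0,0],[0,0,0],0.4],
    [[0,0,0],[0,0,0],0.4],
    [[0,0,0],[0,0,0],0.4],
    [[0,0,0],[0,0,0],0.4],
    [[0,0,0],[0,0,0],0.4],
    [[0,0,0],[0,0,0],0.4],
    [[0,0,0],[0,0,0],0.4],
    [[0,0,0],[0,0,0],0.4]
  ]
}}

```text
clock: 27.8
ee_pos: [0.5937, 0.0143, 0.0614]
orientation: [0.0, 1.0, -0.01, 0.0]
force: [0.8, -0.6, -1.1]
opening: 0.4
```

```bash
python3 - <<'E'
from h import *
go(.594,.0139,.0435,-.02)
E
```

```text
clk 27.8 at [0.5937 0.0143 0.0614] turn [ 0.    -0.001  0.   ] cm [0.03 0.04 1.79] open 0.4
```

Spot on; lower the carton, release it and go to the bottle.

{"name": "step_arm", "arguments": {
  "plan": [
    [[0,0,0],[0,0,0.7],0.4],
    [[0,0,0],[0,0,1.3],0.4],
    [[0,0,0],[0,0,1.6],0.4],
    [[0,0,0],[0,0,1.75],0.4],
    [[0,0,0],[0,0,1.8],0.4],
    [[0,0,0],[0,0,1.8],0.4],
    [[0,0,0],[0,0,1.8],0.4],
    [[0,0,0],[0,0,1.8],0.4]
  ]
}}

```text
clock: 28.47
ee_pos: [0.5934, 0.0143, 0.0431]
orientation: [0.0, 1.0, -0.01, -0.0]
force: [-1.5, -0.4, 2.9]
opening: 0.402
```

{"name": "step_arm", "arguments": {
  "plan": [
    [[0,0,0],[0,0,0],0],
    [[0,0,0],[0,0,0],-0.4],
    [[0,0,0],[0,0,0],-0.5],
    [[0,0,0],[0,0,0],-0.5],
    [[0,0,0],[0,0,-1.5],-0.5],
    [[0,0,0],[0,0,-5],-0.5],
    [[0,0,0],[0,0,-8.5],-0.5],
    [[0,0,0],[0,0,-12],-0.5]
  ]
}}

```text
clock: 29.13
ee_pos: [0.5931, 0.0143, 0.1636]
orientation: [0.0, 1.0, -0.01, -0.001]
force: [1.0, -0.4, 0.1]
opening: 0.754
```

```bash
python3 - <<'E'
from h import *
go(.5183,.3200,.16,0)
E
```

```text
clk 29.13 at [0.5931 0.0143 0.1636] turn [ 0.     0.001 -0.02 ] cm [ -8.08 -30.42   0.37] open 0.754
```

{"name": "step_arm", "arguments": {
  "plan": [
    [[0,0,-0.02],[-1,-4,0],-0.7],
    [[0,0,-0.02],[-2,-8,0],-0.7],
    [[0,0,-0.02],[-3,-12,0],-0.7],
    [[0,0,-0.02],[-4,-16,0],-0.7],
    [[0,0,-0.02],[-5.1,-20,0],-0.7],
    [[0,0,-0.02],[-6.3,-24,0],-0.7],
    [[0,0,-0.02],[-7.4,-27.6,0],-0.7],
    [[0,0,-0.02],[-8.1,-30.4,0],-0.7]
  ]
}}

```text
clock: 29.8
ee_pos: [0.5171, 0.3229, 0.1629]
orientation: [-0.0, 1.0, 0.001, -0.0]
force: [0.6, -0.0, -1.3]
opening: 0.847
```

{"name": "step_arm", "arguments": {
  "plan": [
    [[0,0,0],[0,0,0],-0.7],
    [[0,0,0],[0,0,0],-0.7],
    [[0,0,0],[0,0,0],-0.7],
    [[0,0,0],[0,0,0],-0.7],
    [[0,0,0],[0,0,0],-0.7]
  ]
}}

```text
clock: 30.22
ee_pos: [0.5192, 0.3184, 0.163]
orientation: [0.0, 1.0, -0.001, 0.0]
force: [-1.0, 0.7, 0.7]
opening: 0.854
```

```bash
python3 - <<'E'
from h import *
go(.5183,.3200,.0507,0)
E
```

```text
clk 30.22 at [0.5192 0.3184 0.163 ] turn [ 0.    -0.    -0.002] cm [-0.09 -0.17 11.23] open 0.854
```

{"name": "step_arm", "arguments": {
  "plan": [
    [[0,0,0],[0,0,3],-0.7],
    [[0,0,0],[0,0,6.5],-0.7],
    [[0,0,0],[0,0,9.5],-0.7],
    [[0,0,0],[0,0,11],-0.7],
    [[0,0,0],[0,0,11.2],-0.7],
    [[0,0,0],[0,0,11.2],-0.7],
    [[0,0,0],[0,0,11.2],-0.7],
    [[0,0,0],[0,0,11.2],-0.2]
  ]
}}

```text
clock: 30.88
ee_pos: [0.5203, 0.3202, 0.0535]
orientation: [-0.001, 1.0, -0.0, 0.002]
force: [0.5, -0.8, 0.2]
opening: 0.808
```

{"name": "step_arm", "arguments": {
  "plan": [
    [[0,0,0],[0,0,0],0],
    [[0,0,0],[0,0,0],0.2],
    [[0,0,0],[0,0,0],0.2],
    [[0,0,0],[0,0,0],0.2],
    [[0,0,0],[0,0,0],0.2],
    [[0,0,0],[0,0,0],0.2],
    [[0,0,0],[0,0,0],0.2],
    [[0,0,0],[0,0,0],0.2]
  ],
  "newtons": 20
}}

```text
clock: 31.55
ee_pos: [0.519, 0.3196, 0.0516]
orientation: [0.0, 1.0, 0.0, 0.001]
force: [-0.5, -1.7, 3.6]
opening: 0.52
```

```bash
python3 - <<'E'
from h import *
go(.6105,.1116,.0527,0)
E
```

```text
clk 31.55 at [0.519  0.3196 0.0516] turn [ 0.    -0.001  0.   ] cm [ 9.15 20.81 -0.1 ] open 0.52
```

{"name": "step_arm", "arguments": {
  "plan": [
    [[0,0,0],[0,0,-1.5],0.2],
    [[0,0,0],[0,0,-4],0.2],
    [[0,0,0],[0,0,-7],0.2],
    [[0,0,0],[1.2,2.7,-9],0.2],
    [[0,0,0],[2.7,6,-10],0.2],
    [[0,0,0],[4.2,9.5,-10],0.2],
    [[0,0,0],[5.7,13,-10],0.2],
    [[0,0,0],[7.2,16.4,-10],0.2]
  ]
}}

```text
clock: 32.22
ee_pos: [0.5906, 0.1549, 0.1501]
orientation: [-0.0, 1.0, 0.001, -0.001]
force: [-0.0, 0.2, -1.9]
opening: 0.517
```

{"name": "step_arm", "arguments": {
  "plan": [
    [[0,0,0],[1.3,2.9,0],0.2],
    [[0,0,0],[2,4.4,0],0.2],
    [[0,0,0],[2,4.4,0],0.2],
    [[0,0,0],[2,4.4,2.5],0.2],
    [[0,0,0],[2,4.4,5],0.2],
    [[0,0,0],[2,4.4,7],0.2],
    [[0,0,0],[2,4.4,8],0.2],
    [[0,0,0],[2,4.4,8],0.2]
  ]
}}

```text
clock: 32.88
ee_pos: [0.6076, 0.1127, 0.0665]
orientation: [-0.0, 1.0, 0.001, -0.004]
force: [-1.2, -0.3, -3.6]
opening: 0.519
```

{"name": "step_arm", "arguments": {
  "plan": [
    [[0,0,0],[0,0,0],0.2],
    [[0,0,0],[0,0,0],0.2],
    [[0,0,0],[0,0,0],0.2],
    [[0,0,0],[0,0,0],0.2],
    [[0,0,0],[0,0,0],0.2],
    [[0,0,0],[0,0,0],0.2],
    [[0,0,0],[0,0,0],0.2],
    [[0,0,0],[0,0,0],0.2]
  ]
}}

```text
clock: 33.55
ee_pos: [0.6107, 0.1118, 0.0711]
orientation: [0.0, 1.0, 0.0, 0.0]
force: [-0.4, 0.6, -2.2]
opening: 0.522
```

```bash
python3 - <<'E'
from h import *
go(.611,.1116,.0535,0)
E
```

```text
clk 33.55 at [0.6107 0.1118 0.0711] turn [ 0. -0.  0.] cm [0.03 0.02 1.76] open 0.522
```

{"name": "step_arm", "arguments": {
  "plan": [
    [[0,0,0],[0,0,0.7],0.2],
    [[0,0,0],[0,0,1.3],0.2],
    [[0,0,0],[0,0,1.6],0.2],
    [[0,0,0],[0,0,1.75],0.2],
    [[0,0,0],[0,0,1.8],0.2],
    [[0,0,0],[0,0,1.8],0.2],
    [[0,0,0],[0,0,1.8],0.2],
    [[0,0,0],[0,0,1.8],0.2]
  ]
}}

```text
clock: 34.22
ee_pos: [0.6108, 0.1116, 0.0534]
orientation: [0.0, 1.0, 0.0, 0.0]
force: [0.1, -1.3, 2.8]
opening: 0.514
```

{"name": "step_arm", "arguments": {
  "plan": [
    [[0,0,0],[0,0,0],-0.1],
    [[0,0,0],[0,0,0],-0.5],
    [[0,0,0],[0,0,0],-0.6],
    [[0,0,0],[0,0,0],-0.6],
    [[0,0,0],[0,0,-1.5],-0.6],
    [[0,0,0],[0,0,-5],-0.6],
    [[0,0,0],[0,0,-9],-0.6],
    [[0,0,0],[0,0,-13],-0.6]
  ]
}}

```text
clock: 34.88
ee_pos: [0.6097, 0.1121, 0.183]
orientation: [-0.0, 1.0, 0.0, -0.001]
force: [1.3, 0.6, -0.1]
opening: 0.8
```

{"name": "step_arm", "arguments": {
  "plan": [
    [[0,0,0],[-3,-3,-1],-0.6],
    [[0,0,0],[-5,-6,-2],-0.6],
    [[0,0,0],[-7,-9,-2],-0.6],
    [[0,0,0],[-9,-12,-2],-0.6],
    [[0,0,0],[-11,-15,-2],-0.6],
    [[0,0,0],[-13,-18,-2],-0.6],
    [[0,0,0],[-15,-21,-2],-0.6],
    [[0,0,0],[-17,-24,-2],-0.6]
  ]
}}

```text
clock: 35.55
ee_pos: [0.4392, 0.3533, 0.2029]
orientation: [-0.0, 1.0, 0.0, 0.0]
force: [-0.6, -0.2, 0.2]
opening: 0.802
```

{"name": "step_arm", "arguments": {
  "plan": [
    [[0,0,0],[0,0,0],-0.6],
    [[0,0,0],[0,0,0],-0.6],
    [[0,0,0],[0,0,0],-0.6],
    [[0,0,0],[0,0,0],-0.6]
  ]
}}

```text
clock: 35.88
ee_pos: [0.4413, 0.3509, 0.2028]
orientation: [0.0, 1.0, -0.001, 0.0]
force: [-0.1, -0.4, -0.3]
opening: 0.799
```

```bash
python3 - <<'E'
from h import *
go(.4,.3,.3,0)
t=r.grab_frame("top"); s=r.grab_frame("side"); cv2.imwrite("pics/topf.png",t); cv2.imwrite("pics/sidef.png",s)
z=lambda f,x,y,w,h,k:cv2.resize(f[y:y+h,x:x+w],None,fx=k,fy=k,interpolation=2)
cv2.imwrite("pics/f1.png",z(t,248,140,98,72,8))
cv2.imwrite("pics/f2.png",z(s,190,170,165,120,4))
E
```

```text
clk 35.88 at [0.4413 0.3509 0.2028] turn [ 0.001 -0.    -0.001] cm [-4.12  5.1  -9.72] open 0.799
```

View pics/f1.png

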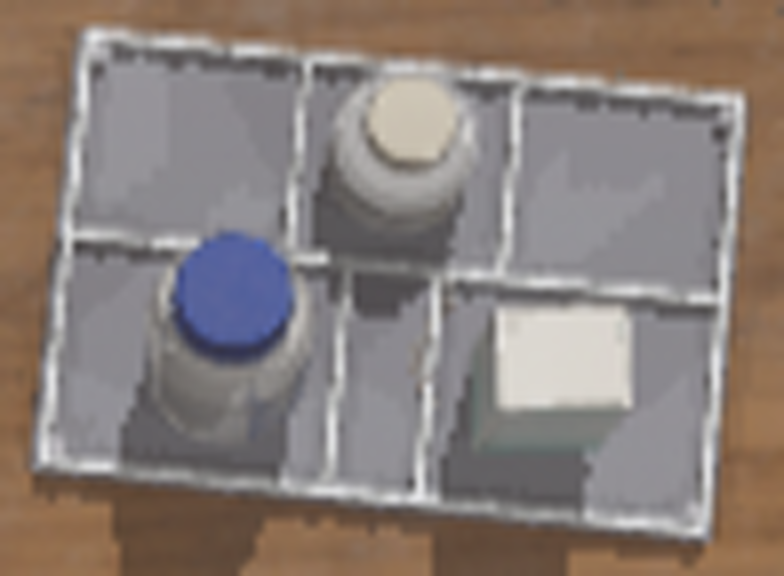

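View pics/f2.png

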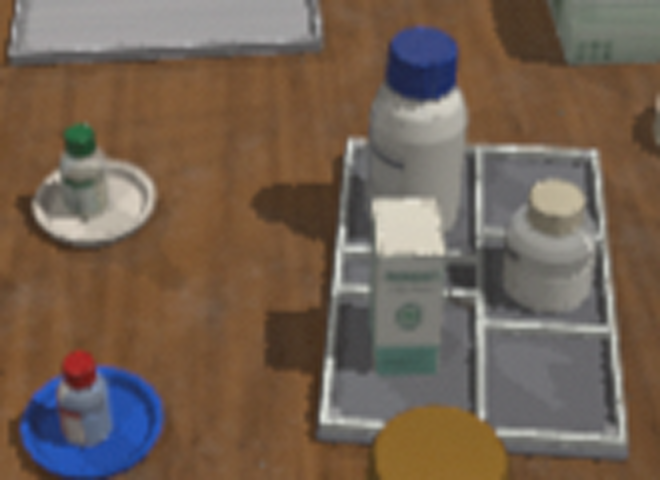

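```bash
python3 - <<'E'
from h import *
a,b=cv2.imread("pics/top0.png").astype(int),cv2.imread("pics/topf.png").astype(int)
T=lambda f:f[140:212,248:346]
blue=lambda f:(T(f)[...,0]-T(f)[...,2]>50); white=lambda f:(T(f).min(2)>180)&(np.indices(T(f).shape[:2])[1]>58)&(np.indices(T(f).shape[:2])[0]>36)&(np.indices(T(f).shape[:2])[0]<52)&(np.indices(T(f).shape[:2])[1]<85)
for n,m,z in(("bottle",blue,.115),("carton",white,.083)):
    P=[ray("top",np.argwhere(m(f)).mean(0)[::-1]+[248,140],z) for f in(a,b)]; print(n,P[0][:2].round(4),((P[1]-P[0])*1e3).round(1),[int(m(f).sum()) for f in(a,b)])
E
```

```text
bottle [0.6113 0.1093] [-1.7  1.6  0. ] [160, 154]
carton [0.5934 0.014 ] [0.2 2.4 0. ] [193, 196]
```

```bash
python3 -c "
from bench import r
print(r.finish_job())"
```

```text
the job is handed in; nothing more can be done
None
```

The job is done and handed in at about 36 s of the 136 s allowed. I moved the bottle and carton to the side tray and stood the green vial in the white dish and the red vial in the blue dish. Then I put the carton and bottle back in their own front bays.

- **Final pictures:** everything is upright, both vials are inside their dishes, the jar looks unmoved and the gripper is clear of everything.
- **Return spots:** against the first top picture, the bottle is about 2.3 mm from its start and the carton about 2.4 mm. I left them there because the camera calibration is only good to about 2 mm.
- **Disagreement:** the two cameras differed by up to about 5 mm on some points. For the dish positions I aimed between the two readings.

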